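# Prop the sprung latch and draw out the beeper unit

## Robot

A 6-joint arm with a two-finger parallel gripper is mounted at the origin on the work surface. World frame = base frame: x ahead of the robot, y to its left, z up, the work surface at z = 0. Lengths are in m, angles in degrees, forces in N, time in s.
With the tool pointing down it reaches from about 0.3 to 0.875 m from the base axis. Payload 6.4 kg.
Tool frame: the origin (TCP) lies at the very end of the fingers, on their centre line; the grasp point (between the pads) lies 19 mm behind it; z points along the fingers, y is the line along which they close (so a half turn about z gives the same grasp; the last joint's range is limited). The gripper opens to 88 mm and grips with 3 to 60 N. Pads are 18 mm wide; open, the fingers measure 123 mm over their backs; the gripper's body (75 mm by 187 mm) begins 45 mm behind the grasp point.
Start: joints at [57.45, 10.359, 92.074, -0, 77.567, -11.82], TCP at [0.204, 0.538, 0.239] pointing down, gripper open.
Joint ranges: [-171.53, 171.53], [-51.25, 118.39], [17.06, 147.69], [-65.23, 245.23], [0, 150.52], [-178.68, 178.68]. Speed limits (degrees/s): [147.25, 147.25, 172.46, 180, 180, 180].

## Interface

Orientations are given as a 3x3 rotation matrix whose columns are the frame's x, y, z axes.
In Python, from bench import arm gives the robot as it stands.
- The arm moves only by the tool carry_out, never from a script. Its argument "commands" is a list that holds one entry, the list of rows, each a list of 7 numbers: the shift along the world's x, y, z each as a share of 0.5 m, from -1 to 1, then the turn, a rotation vector about the world's x, y, z each as a share of pi/2 rad, from -1 to 1, then the finger opening in mm, from 0 to 88.1. In form: [[[x, y, z, rx, ry, rz, grip], ...]]. A call has 1 to 20 rows; each row is the pose to reach, as a shift and turn from the pose commanded when the call began; what a row does not reach only later rows make up. A row lasts 1/10 s, in which the tool goes at most 50 mm and 8.59 degrees, less where a joint would pass 70% of its speed; a pose out of reach is approached as far as the arm can. A call with a number of a shift or a turn outside -1 to 1 is refused whole. A call with a gripper value outside its range is refused whole. The fingers move at their own pace and stop on an object; "newtons" is the grip in N (left out, the last holds). Time passes only in rows, so rows that repeat a pose let the fingers close. It gives the time, the measured TCP pose, the force, the opening and the grip force at its end, in the units of the state.
- arm.state(): the state, without advancing time (a new reading comes with each control period).
- arm.capture(name): name is "scene" or "top" or "wrist"; returns (picture, depth): 420x560x3 uint8, red, green, blue; 420x560 float32, m along the optical axis (not along the pixel's ray), 0 where there is no reading.
- arm.camera_model(name): a dict with "intrinsics" (3x3 intrinsics, pixels), "R" (3x3) and "t" (3): a world point X has camera coordinates R X + t. Camera axes: x right, y down, z forward; pixel columns grow to the right and rows downward; lengths in m; the calibration is good to about 2 mm. A picture is of the moment at which its call begins: read the wrist's pose just before it. camera_model takes no time and is no camera call; for the wrist camera it gives the pose at the moment of the call.
- arm.job_done(): hands the job in; it is judged then, once.
The state is a dict: "clock": time; "joints": joint angles; "dq": joint speeds; "joint_torque": joint torques, N m; "eef_pos": TCP position; "eef_rot": TCP orientation; "force": force on the tool from outside, world axes, zero at the start; "moment": the same for the moment, N m; "grip_width": finger opening in m; "grip_force": force on a finger pad.
Only numpy, scipy, OpenCV 4.12 (cv2) and the standard library are available. Lean on these libraries where they do the work, as an engineer would, in place of code of your own. Each camera call takes 0.05 s, during which the arm holds its last target. There are 200 camera calls.

## Task

Free the green beeper unit from its test cradle: use the longer of the two white ceramic blocks to push the tab of the sprung latch back, and leave that block sitting flat on the cradle plate between the low ridge and the tab, so that it holds the latch open by itself. Then slide the beeper unit out of its bay until it lies flat on the plate in front, fully clear of the latch, with the block still propping the latch. Leave the other things on the desk where they are.

Things in the scene. Friction and masses are not known exactly. Their poses are not given: they have to be found in the camera images.
- cradle: Grey steel test cradle fixed to the desk. Origin: on the desk below the middle of the bay's mouth. -x is the way out of the bay (roughly towards the robot), +y the opening direction of the latch, z up; all mm below are in this frame. Base plate: x -190 to 110, y -80 to 200, top at z 10. Dark spring barrel on it: y 150 to 195, x -103 to -67, top at z 46.
- bay (a point): Point on the plate (z 10) in the middle of the bay, 47 mm inside the mouth. Bay: x 0 to 95, 70 mm wide between walls at y +-35 (outer faces +-41), rear wall x 95 to 101. Walls and lips end at z 48. Lips on the side walls reach over the beeper unit (undersides z 44) so it cannot be lifted out; 54 mm are free between them. The unit's exit path is y -33 to 33.
- ridge (a point): Middle of the top edge of the ridge's +y face, cradle frame (-85, 52, 25). The ridge is a low steel strip fixed on the plate: x -117 to -53, y 46 to 52, top at z 25 (15 mm above the plate). The prop belongs on the plate between this face and the latch's tab, its length along y, at about x -85.
- latch (a joint): Opening in m of the steel latch sliding along the cradle's +y: 0 shut, 0.048 end of travel. A spring shuts it: 3.6 N at 0, 7.2 N at 0.030, 9.4 N at 0.048. Shut, its bolt (x -22 to -10, z 12 to 24) lies across the bay's mouth from y 15 on and blocks the beeper unit; it is out of the way from about 0.022. A low arm joins it to the tab. The longer block between ridge and tab holds it at 0.030.
- tab (a point): Middle of the top edge of the -y face (the one to push) of the latch's upright tab: a flat steel plate, x -118 to -52, 10 mm thick in y, z 12 to 68. With the latch shut this face is at y 87 in the cradle's frame, 35 mm from the ridge's face; it moves to +y with the latch.
- prop_block: The longer white ceramic resistor block, the prop: 36 mm (x) by 65 mm (y) by 45 mm high, loose on the desk, about 0.25 kg. Origin: centre of its underside. Its 65 mm length goes between ridge and tab only when the latch is pushed open by 30 mm or more.
- beeper: Green beeper unit, 100 (x) by 66 (y) by 32 mm high, 0.25 kg, loose in the bay, axes parallel to the cradle's. Origin: centre of its underside, at first 42 mm inside the mouth. On top a finger rib, 12 mm thick in x, 40 wide in y, 20 high, its middle 10 mm from the unit's centre towards -x: hook it from behind to draw the unit out. Clear of the latch, the origin is over 76 mm before the mouth.
- short_block: The shorter white ceramic block, 36 by 42 by 30 mm high, too short to hold the latch open; leave alone. Origin: centre of its underside. The two blocks may change places.
- follower: Brass cam follower standing upright, 48 mm across, 70 mm high; leave alone. Origin: centre of its underside.
- bracket: Blue painted steel angle bracket, 90 by 50 by 65 mm high; leave alone. Origin: centre of its underside.
- mallet: Rubber mallet lying on its side, 270 mm long, head 100 mm long and 56 mm across; leave alone. Origin: on the desk below its handle.
- driver: Screwdriver, 200 mm long, lying on the desk; leave alone. Origin: under its middle.
Things that resemble listed ones, but are neither listed nor needed, are in the scene too. What is shaped like the prop_block but red is not meant.

How it is judged:
By the outcome, as a careful person would: the job done as asked, in the order asked, and still so for the second after the job is handed in, with the robot touching nothing.
It also fails if it takes over 62 s, if anything falls off the work surface, if the arm or the gripper's body presses on something with over 40 N, if the wrist force passes 120 N, or if a joint passes its speed limit or range.

## Working session

There is one attempt and no reset: what is moved stays moved. The work goes in short steps, Python scripts to look and compute and a tool call to move; the robot and the scene stay as the last step left them, time stands still between calls to the robot, and variables do not carry over. Pictures are saved under pics/ and viewed, at most 10 in all, crops included, and the job is handed in when it is done.

Besides the shell and the picture viewer there is one more tool, called after "Request:" as a command line: name --argument value ..., lists and objects as JSON in quotes. carry_out: Moves the arm, as the interface text tells. Shift numbers are shares of 0.5 m and turn numbers shares of pi/2 rad, none past 1 either way. Its arguments: {"type":"object","properties":{"commands":{"type":"array"},"newtons":{"type":"number"}},"required":["commands"]}

```bash
ls; mkdir -p pics
cat > h.py <<'E'
import numpy as np, cv2
from bench import arm
def cap(name,fn):
    m=arm.camera_model(name); p,d=arm.capture(name)
    cv2.imwrite(f'pics/{fn}.png',p[:,:,::-1]); np.savez(f'pics/{fn}.npz',p=p,d=d,K=m['intrinsics'],R=m['R'],t=m['t'])
def load(fn): return np.load(f'pics/{fn}.npz')
def cloud(fn):
    z=load(fn); K=np.array(z['K']); d=z['d']; v,u=np.mgrid[:d.shape[0],:d.shape[1]]
    c=np.stack([(u-K[0,2])/K[0,0]*d,(v-K[1,2])/K[1,1]*d,d],-1)
    X=(c-z['t'])@z['R']; X[d==0]=np.nan
    return X,z['p']
E
python3 - <<'E'
from h import *
cap('scene','s1');cap('top','t1')
s=arm.state();print(s['clock'],s['eef_pos'],s['eef_rot'],s['force'])
X,p=cloud('t1');print(X[210,280],X[50,50],X[50,500],X[380,50],X[380,500])
E
```

```text
pics
0.1 [0.20326262 0.53736299 0.23791045] [[-9.35261390e-01  3.53956858e-01 -8.22044016e-04]
 [ 3.53957686e-01  9.35260494e-01 -1.32874310e-03]
 [ 2.98507560e-04 -1.53369092e-03 -9.99998779e-01]] [-0.18110436  0.73736348  0.73944195]
[0.50936162 0.05675152 0.00709882] [ 1.41957559  1.24065852 -0.75116393] [ 0.91354725 -0.52968403  0.18392271] [0.17604565 0.38550285 0.59748292] [ 0.02719685 -0.56436846  0.00077997]
```

View pics/s1.png

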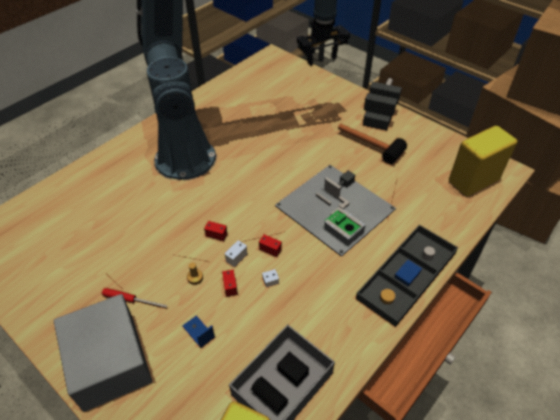

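View pics/t1.png

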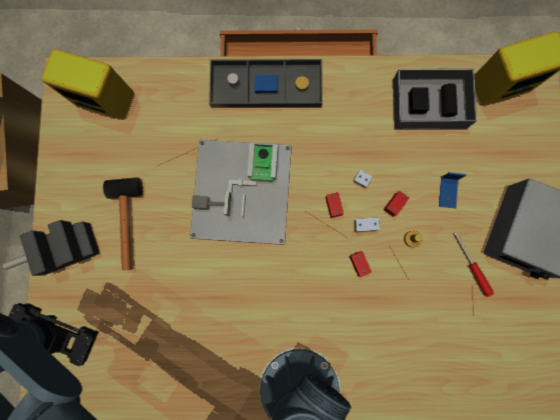

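The top view shows the cradle plate around (241,191), with the bay and beeper at (263,160), the tab at (227,200), the ridge at (244,206) and the spring barrel at (203,202). There are two white blocks: (367,225), which looks longer, and (362,178), which looks shorter. The red blocks at (335,205), (397,203) and (361,264) are decoys. I'll measure both white blocks and confirm them in a crop.

Run:
```python
from h import *
X,p=cloud('t1')
im=p[130:290,180:440,::-1]; cv2.imwrite('pics/c1.png',cv2.resize(im,None,fx=3,fy=3,interpolation=cv2.INTER_CUBIC))
hsv=cv2.cvtColor(p,cv2.COLOR_RGB2HSV)
def rect(m,l):
    P=X[m]; P=P[~np.isnan(P[:,0])]
    r=cv2.minAreaRect((P[:,:2]*1000).astype(np.float32)); print(l,len(P),[np.round(q,1) for q in r],'zmed/max',np.median(P[:,2]),P[:,2].max())
    return P
for n,(u,v) in dict(A=(367,225),B=(362,178)).items():
    m=np.zeros(p.shape[:2],bool); m[v-20:v+20,u-20:u+20]=1
    m&=(X[...,2]>0.015)&(hsv[...,1]<70)
    P=rect(m,n); zt=np.percentile(P[:,2],90); rect(m&(X[...,2]>zt-.008),n+'top')
# plate
m=np.zeros(p.shape[:2],bool); m[130:250,180:300]=1
P=rect(m&(X[...,2]>0.006)&(X[...,2]<0.015)&(hsv[...,1]<70),'plate')
g=m&(hsv[...,1]>120)&(hsv[...,0]>45)&(hsv[...,0]<85); rect(g,'green')
rect(m&(X[...,2]>.05)&(X[...,2]<.08)&~g,'tab')
m2=m.copy();m2[:, :215]=0;m2[:,236:]=0
rect(m2&(X[...,2]>.055)&(X[...,2]<.08),'tab2')
r=m.copy();r[:190]=0;r[:,:239]=0;r[:,252:]=0
rect(r&(X[...,2]>.017)&(X[...,2]<.035),'ridge')
w=m.copy(); w[:,:240]=0; w[185:]=0
rect(w&(X[...,2]>.035)&(X[...,2]<.075),'bay')
for v,u in [(145,203),(146,289),(241,282),(236,194)]: print(X[v,u])
```

```text
A 313 [array([ 464. , -193.9]), array([35.9, 64.9]), np.float64(3.9)] zmed/max 0.04499471027782698 0.052755482401966536
Atop 276 [array([ 464.3, -194.3]), array([35.3, 64.2]), np.float64(3.8)] zmed/max 0.04540340968121437 0.052755482401966536
B 185 [array([ 601.4, -187.4]), array([41.7, 36.9]), np.float64(61.2)] zmed/max 0.02956252284311665 0.037549639825159006
Btop 171 [array([ 601. , -187.3]), array([41.5, 36.8]), np.float64(59.1)] zmed/max 0.029928977639368574 0.037549639825159006
plate 6984 [array([566.9, 174. ]), array([280.2, 299.7]), np.float64(86.3)] zmed/max 0.010368055744256706 0.014996802541111656
green 291 [array([647.1, 106. ]), array([102.5,  47.3]), np.float64(0.4)] zmed/max 0.042436778246613696 0.06636591244447143
tab 227 [array([589.4, 166.6]), array([123.5, 297.7]), np.float64(47.0)] zmed/max 0.058393742443836 0.07460518309136943
tab2 99 [array([523.6, 207.9]), array([10.5, 65.7]), np.float64(86.6)] zmed/max 0.06775798756260859 0.07460518309136943
ridge 59 [array([491.9, 161.5]), array([145.9,  18.4]), np.float64(4.4)] zmed/max 0.024420860330671926 0.031029280917553716
bay 1031 [array([649.6, 107.7]), array([ 82.2, 110.3]), np.float64(86.0)] zmed/max 0.04472258961532476 0.06636591244447143
[0.70629329 0.28949171 0.01348864]
[0.70411249 0.03015882 0.0074648 ]
[0.41712402 0.05040774 0.01468531]
[0.43187494 0.30970752 0.01055539]
```

View pics/c1.png

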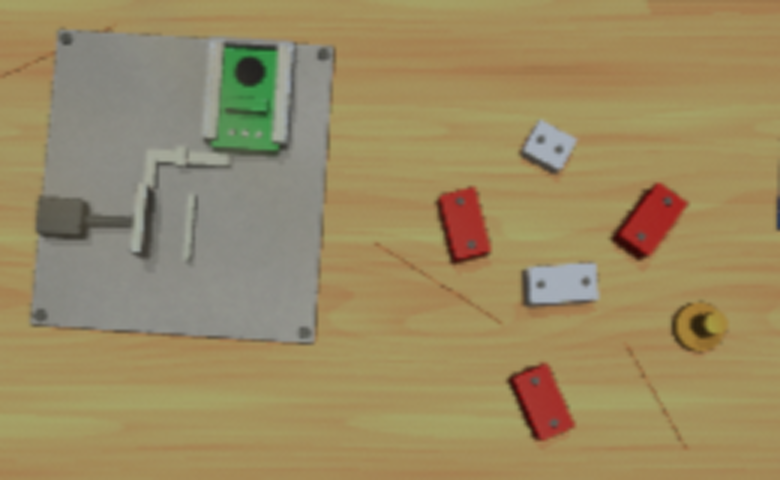

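The crop shows the block at crop (561,284), which measures 65 × 36 × 45 mm and is white. That is the prop. The block at (549,146), 42 × 36 × 30 mm, is the short one and stays put. The red ones aren't meant. The cradle origin is at about (603.0, 111.5) mm with a yaw of about −3.7°. Next I move over the prop.

Request:
carry_out --commands '[[[0.1,-0.25,0,0,0,-0.12,60],[0.26,-0.73,0,0,0,-0.36,60],[0.26,-0.73,0,0,0,-0.36,60],[0.26,-0.73,0,0,0,-0.36,60],[0.26,-0.73,0,0,0,-0.36,60],[0.26,-0.73,0,0,0,-0.36,60],[0.26,-0.73,0,0,0,-0.36,60],[0.26,-0.73,0,0,0,-0.36,60],[0.26,-0.73,0,0,0,-0.36,60],[0.26,-0.73,0,0,0,-0.36,60]]]'

```text
clock: 1.1
eef_pos: [0.3336, 0.1724, 0.2386]
eef_rot: [[-0.598, 0.802, -0.0], [0.802, 0.598, 0.0], [0.001, 0.0, -1.0]]
force: [0.1, 0.0, 0.6]
grip_width: 0.0601
grip_force: 0.0
```

Request:
carry_out --commands '[[[0.26,-0.73,-0.1,0,0,-0.366,60],[0.26,-0.73,-0.1,0,0,-0.366,60],[0.26,-0.73,-0.1,0,0,-0.366,60],[0.26,-0.73,-0.1,0,0,-0.366,60],[0.26,-0.73,-0.1,0,0,-0.366,60],[0.26,-0.73,-0.1,0,0,-0.366,60],[0.26,-0.73,-0.1,0,0,-0.366,60],[0.26,-0.73,-0.1,0,0,-0.366,60],[0.26,-0.73,-0.1,0,0,-0.366,60],[0.26,-0.73,-0.1,0,0,-0.366,60],[0.26,-0.73,-0.1,0,0,-0.366,60],[0.26,-0.73,-0.1,0,0,-0.366,60]]]'

```text
clock: 2.3
eef_pos: [0.4636, -0.1903, 0.1889]
eef_rot: [[-0.071, 0.997, 0.0], [0.997, 0.071, 0.0], [0.0, 0.0, -1.0]]
force: [-0.5, -0.3, 0.2]
grip_width: 0.0602
grip_force: 0.0
```

```bash
cat >> h.py <<'E'
def st():
    s=arm.state(); R=np.array(s['eef_rot'])
    O=np.array([603.0,111.5]); a=np.radians(-3.7); p=np.array(s['eef_pos'])*1000
    c=np.array([[np.cos(a),np.sin(a)],[-np.sin(a),np.cos(a)]])@(p[:2]-O)
    print('t',round(s['clock'],2),'tcp',p.round(1),'cradle',c.round(1),'yaw',np.degrees(np.arctan2(R[1,1],R[0,1])).round(2),'tilt',R[:2,2].round(4),'F',np.round(s['force'],1),'w',round(s['grip_width']*1000,1),'gf',np.round(s['grip_force'],1),'j',np.round(s['joints'],0))
E
python3 - <<'E'
from h import *
st(); cap('wrist','w1')
X,p=cloud('w1'); hsv=cv2.cvtColor(p,cv2.COLOR_RGB2HSV)
m=(hsv[...,1]<70)&(X[...,2]>.03)&(X[...,2]<.055)&(np.hypot(X[...,0]-.464,X[...,1]+.194)<.06)
P=X[m]; print(len(P),cv2.minAreaRect((P[:,:2]*1000).astype(np.float32)),np.median(P[:,2]))
E
```

```text
t 2.3 tcp [ 463.6 -190.3  188.9] cradle [-119.6 -310.1] yaw 4.08 tilt [0.     0.0002] F [-0.5 -0.3  0.2] w 60.2 gf 0.0 j [-36.   4. 105.   0.  71. -40.]
3372 ((465.8551025390625, -192.86756896972656), (35.81366729736328, 64.30072021484375), 3.997037410736084) 0.045334700305295086
```

Request:
carry_out --commands '[[[0.003,-0.002,-0.08,0,0,0,60],[0.003,-0.002,-0.16,0,0,0,60],[0.003,-0.002,-0.24,0,0,0,60],[0.003,-0.002,-0.29,0,0,0,60],[0.003,-0.002,-0.33,0,0,0,60],[0.003,-0.002,-0.358,0,0,0,60],[0.003,-0.002,-0.358,0,0,0,60],[0.003,-0.002,-0.358,0,0,0,60],[0.003,-0.002,-0.358,0,0,0,30],[0.003,-0.002,-0.358,0,0,0,30],[0.003,-0.002,-0.358,0,0,0,30],[0.003,-0.002,-0.358,0,0,0,30],[0.003,-0.002,-0.358,0,0,0,30],[0.003,-0.002,-0.358,0,0,0,30]]]' --newtons 45

```text
clock: 3.75
eef_pos: [0.4655, -0.1936, 0.0105]
eef_rot: [[-0.069, 0.998, 0.001], [0.998, 0.069, -0.001], [-0.001, 0.001, -1.0]]
force: [-0.4, 0.5, 6.7]
grip_width: 0.0352
grip_force: 45.0
```

```bash
python3 -c "
from h import *
st()"
```

```text
t 3.75 tcp [ 465.5 -193.6   10.5] cradle [-117.5 -313.3] yaw 3.93 tilt [ 0.001  -0.0007] F [-0.4  0.5  6.7] w 35.2 gf 45.0 j [-36.  21. 110.   0.  49. -40.]
```

Request:
carry_out --commands '[[[0,0,0.03,0,0,0,30],[0,0,0.08,0,0,0,30],[0,0,0.13,0,0,0,30],[0,0,0.16,0,0,0,30],[0.005,0.03,0.16,0,0,-0.01,30],[0.015,0.09,0.16,0,0,-0.02,30],[0.027,0.17,0.16,0,0,-0.03,30],[0.04,0.25,0.16,0,0,-0.04,30],[0.053,0.33,0.16,0,0,-0.05,30],[0.066,0.41,0.16,0,0,-0.06,30],[0.078,0.49,0.16,0,0,-0.07,30],[0.09,0.57,0.16,0,0,-0.08,30],[0.1,0.63,0.16,0,0,-0.084,30],[0.107,0.68,0.16,0,0,-0.084,30],[0.111,0.704,0.16,0,0,-0.084,30],[0.111,0.704,0.16,0,0,-0.084,30],[0.111,0.704,0.16,0,0,-0.084,30],[0.111,0.704,0.16,0,0,-0.084,30]]]'

```text
clock: 5.55
eef_pos: [0.5203, 0.1576, 0.0895]
eef_rot: [[0.065, 0.998, -0.001], [0.998, -0.065, -0.0], [-0.0, -0.001, -1.0]]
force: [-0.1, -0.6, -2.3]
grip_width: 0.0359
grip_force: 45.0
```

Run:
```python
from h import *
st(); cap('wrist','w2'); cap('top','t2')
z=np.load('pics/w2.npz')
cv2.imwrite('pics/w2t2.png',cv2.resize(np.hstack([z['p'],np.load('pics/t2.npz')['p']])[:,:,::-1],(800,300)))
st()
X,p=cloud('w2')
O=np.array([603.0,111.5]); a=np.radians(-3.7)
C=(X[...,:2]*1000-O)@np.array([[np.cos(a),-np.sin(a)],[np.sin(a),np.cos(a)]])
for n,(x0,x1,y0,y1,z0,z1) in dict(tab=(-140,-30,75,110,.060,.075),ridge=(-140,-30,35,62,.02,.03),block=(-125,-50,-10,95,.1,.135)).items():
    m=(C[...,0]>x0)&(C[...,0]<x1)&(C[...,1]>y0)&(C[...,1]<y1)&(X[...,2]>z0)&(X[...,2]<z1)
    if m.sum(): print(n,m.sum(),np.percentile(C[m],[2,50,98],axis=0).round(1).tolist(), cv2.minAreaRect(C[m].astype(np.float32)),np.median(X[m][:,2]))
```

```text
t 5.55 tcp [520.3 157.6  89.5] cradle [-85.5  40.7] yaw -3.7 tilt [-0.0006 -0.0004] F [-0.1 -0.6 -2.3] w 35.9 gf 45.0 j [  4.  17. 103.  -0.  60.   8.]
t 5.65 tcp [520.5 157.6  89.7] cradle [-85.3  40.7] yaw -3.72 tilt [-0.0002 -0.0002] F [ 0.9  0.3 -2.5] w 35.5 gf 45.0 j [  4.  17. 103.  -0.  60.   8.]
tab 3502 [[-114.7, 87.7], [-83.4, 93.3], [-52.0, 97.5]] ((-83.28497314453125, 92.52626037597656), (66.14051055908203, 10.333786964416504), 0.015813933685421944) 0.0683144972474736
ridge 376 [[-115.7, 46.6], [-59.9, 51.2], [-51.3, 52.9]] ((-83.37362670898438, 49.81747817993164), (64.97555541992188, 6.883997440338135), 0.024814585223793983) 0.0249734035361072
block 19224 [[-116.0, 11.2], [-85.6, 52.5], [-54.9, 73.2]] ((-85.25993347167969, 40.630184173583984), (69.04981231689453, 66.1568832397461), 0.8029088973999023) 0.12427365983787492
```

View pics/w2t2.png

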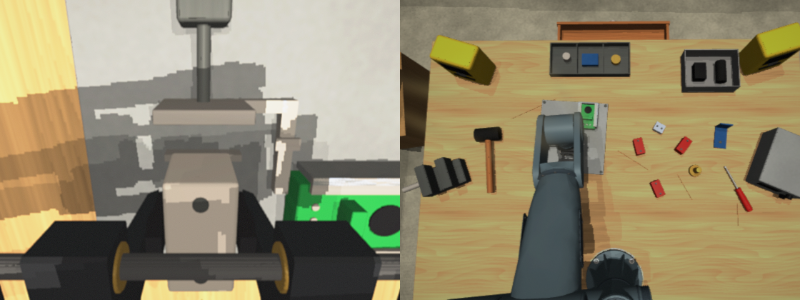

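The left panel (wrist view) shows the block held square at about (200,215), with the tab right ahead at (203,112). The right panel shows the rest of the desk unchanged. Next: lower the block to just above ridge height and push.

Request:
carry_out --commands '[[[0.002,0,-0.03,0,0,0,30],[0.002,0,-0.06,0,0,0,30],[0.002,0,-0.085,0,0,0,30],[0.002,0,-0.1,0,0,0,30],[0.002,0,-0.1,0,0,0,30],[0.003,0.01,-0.1,0,0,0,30],[0.003,0.02,-0.1,0,0,0,30],[0.004,0.03,-0.1,0,0,0,30],[0.005,0.04,-0.1,0,0,0,30],[0.005,0.05,-0.1,0,0,0,30],[0.006,0.06,-0.1,0,0,0,30],[0.007,0.07,-0.1,0,0,0,30],[0.007,0.08,-0.1,0,0,0,30],[0.008,0.088,-0.1,0,0,0,30],[0.008,0.094,-0.1,0,0,0,30],[0.008,0.094,-0.1,0,0,0,30],[0.008,0.094,-0.1,0,0,0,30]]]' --newtons 55

```text
clock: 7.35
eef_pos: [0.525, 0.2052, 0.0402]
eef_rot: [[0.063, 0.998, 0.001], [0.998, -0.063, -0.001], [-0.001, 0.001, -1.0]]
force: [-0.7, -7.6, 1.4]
grip_width: 0.0358
grip_force: 55.0
```

```bash
cat >> h.py <<'E'
def meas(fn,**boxes):
    X,p=cloud(fn); O=np.array([603.0,111.5]); a=np.radians(-3.7)
    C=(X[...,:2]*1000-O)@np.array([[np.cos(a),-np.sin(a)],[np.sin(a),np.cos(a)]])
    for n,(x0,x1,y0,y1,z0,z1) in boxes.items():
        m=(C[...,0]>x0)&(C[...,0]<x1)&(C[...,1]>y0)&(C[...,1]<y1)&(X[...,2]*1000>z0)&(X[...,2]*1000<z1)
        if m.sum(): print(n,m.sum(),np.percentile(C[m],[1,99],axis=0).round(1).tolist(),[np.round(q,1).tolist() for q in cv2.minAreaRect(C[m].astype(np.float32))],'z',np.median(X[m][:,2]).round(4))
E
python3 - <<'E'
from h import *
st(); cap('wrist','w3')
meas('w3',tab=(-130,-30,105,150,62,69.5),blocktop=(-106,-60,40,140,70,80),ridge=(-140,-30,35,62,20,30))
cv2.imwrite('pics/w3.png',load('w3')['p'][:,:,::-1])
E
```

```text
t 7.35 tcp [525.  205.2  40.2] cradle [-83.9  88.5] yaw -3.62 tilt [ 0.0008 -0.0014] F [-0.7 -7.6  1.4] w 35.8 gf 55.0 j [  9.  24. 101.  -0.  55.  13.]
tab 6219 [[-115.3, 120.4], [-51.4, 131.1]] [[-83.3, 125.1], [66.3, 12.5], 0.0] z 0.0683
blocktop 12526 [[-103.3, 57.4], [-62.6, 120.9]] [[-83.2, 92.4], [74.6, 46.0], 87.9] z 0.0751
ridge 8 [[-109.5, 45.9], [-57.6, 48.4]] [[-83.5, 47.7], [2.5, 51.9], 88.7] z 0.0255
```

View pics/w3.png

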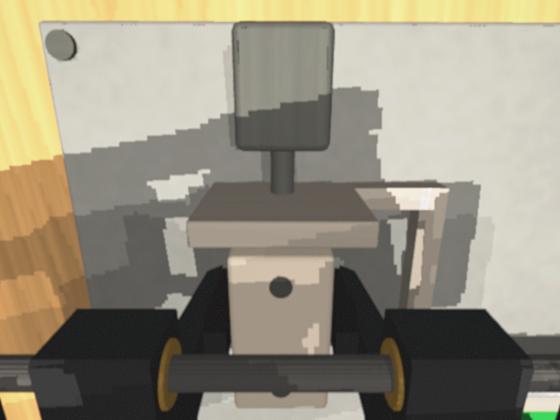

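The wrist view shows the block's end against the tab (about (280,245)). The tab face is at y ≈ 120.4, so the latch is open about 33 mm, and the block's rear is about 3 mm past the ridge face. Lowering it now.

Request:
carry_out --commands '[[[0,0,-0.01,0,0,0,30],[0,0,-0.02,0,0,0,30],[0,0,-0.028,0,0,0,30],[0,0,-0.034,0,0,0,30],[0,0,-0.037,0,0,0,30],[0,0,-0.039,0,0,0,30],[0,0,-0.039,0,0,0,30],[0,0,-0.039,0,0,0,30]]]'

```text
clock: 8.2
eef_pos: [0.525, 0.2051, 0.0206]
eef_rot: [[0.063, 0.998, 0.001], [0.998, -0.063, -0.001], [-0.001, 0.001, -1.0]]
force: [0.5, -7.7, 0.0]
grip_width: 0.0358
grip_force: 55.0
```

Run:
```python
from h import *
st(); cap('wrist','w4')
meas('w4',tab=(-130,-30,105,150,62,69.5),blocktop=(-106,-60,40,140,50,59),ridge=(-140,-30,35,62,20,30))
```

```text
t 8.2 tcp [525.  205.1  20.6] cradle [-83.8  88.4] yaw -3.63 tilt [ 0.0008 -0.0013] F [ 0.5 -7.7  0. ] w 35.8 gf 55.0 j [  9.  26. 101.  -0.  53.  13.]
tab 8268 [[-115.3, 121.0], [-51.3, 131.0]] [[-83.3, 125.9], [11.0, 65.9], 89.9] z 0.0682
blocktop 11423 [[-104.4, 57.1], [-61.5, 130.9]] [[-83.0, 93.4], [45.9, 76.0], 0.0] z 0.0555
```

Request:
carry_out --commands '[[[0,-0.002,0,0,0,0,30],[0,-0.004,-0.001,0,0,0,30],[0,-0.005,-0.001,0,0,0,30],[0,-0.006,-0.001,0,0,0,30],[0,-0.006,-0.001,0,0,0,30]]]'

```text
clock: 8.75
eef_pos: [0.525, 0.2026, 0.0205]
eef_rot: [[0.063, 0.998, 0.001], [0.998, -0.063, -0.001], [-0.001, 0.001, -1.0]]
force: [-2.0, -5.7, 3.8]
grip_width: 0.0355
grip_force: 55.0
```

Run:
```python
from h import *
st(); cap('wrist','w5')
meas('w5',tab=(-130,-30,105,150,62,69.5))
```

```text
t 8.75 tcp [525.  202.6  20.5] cradle [-83.7  85.8] yaw -3.62 tilt [ 0.0007 -0.0008] F [-2.  -5.7  3.8] w 35.5 gf 55.0 j [  9.  26. 101.  -0.  53.  13.]
tab 8308 [[-115.3, 118.4], [-51.3, 128.5]] [[-83.2, 123.3], [66.4, 11.0], 0.1] z 0.0682
```

Request:
carry_out --commands '[[[0,0,0,0,0,0,40],[0,0,0,0,0,0,44],[0,0,0,0,0,0,50],[0,0,0,0,0,0,54],[0,0,0,0,0,0,54],[0,0,0.01,0,0,0,54],[0,0,0.04,0,0,0,54],[0,0,0.09,0,0,0,54],[0,0,0.16,0,0,0,54],[0,0,0.24,0,0,0,54],[0,-0.06,0.24,0,0,0,54],[0,-0.12,0.24,0,0,0,54],[0,-0.12,0.24,0,0,0,54],[0,-0.12,0.24,0,0,0,54]]]'

```text
clock: 10.2
eef_pos: [0.5249, 0.1426, 0.1408]
eef_rot: [[0.065, 0.998, 0.001], [0.998, -0.065, 0.0], [0.001, 0.001, -1.0]]
force: [0.5, 0.1, 0.3]
grip_width: 0.0538
grip_force: 0.0
```

Run:
```python
from h import *
st(); cap('wrist','w6')
meas('w6',tab=(-130,-30,105,150,62,69.5),blocktop=(-115,-55,40,119,50,60),ridge=(-140,-30,35,62,20,30),
 rib=(0,70,-30,30,56,68),lips=(-10,110,-50,50,46.5,51),unit=(-20,100,-26,26,38,46))
```

```text
t 10.2 tcp [524.9 142.6 140.8] cradle [-80.  26.] yaw -3.73 tilt [0.0013 0.0005] F [0.5 0.1 0.3] w 53.8 gf 0.0 j [  3.  13. 101.   0.  66.   6.]
tab 2162 [[-115.5, 117.7], [-51.0, 127.5]] [[-83.2, 122.6], [9.8, 66.1], 89.9] z 0.0683
blocktop 6295 [[-101.6, 53.9], [-66.3, 117.4]] [[-85.0, 85.2], [64.6, 59.2], 89.9] z 0.0554
ridge 335 [[-115.4, 46.4], [-51.3, 52.8]] [[-83.3, 49.6], [64.7, 6.6], 0.1] z 0.0253
rib 1239 [[27.5, -19.2], [39.6, 20.3]] [[33.7, 0.4], [12.8, 40.8], 0.1] z 0.0622
lips 6357 [[2.7, -40.1], [102.1, 41.4]] [[52.3, 0.5], [82.6, 102.2], 89.9] z 0.0484
unit 8066 [[-5.9, -25.3], [97.0, 25.0]] [[45.8, -0.2], [51.8, 104.4], 89.7] z 0.0426
```

View pics/w6.png

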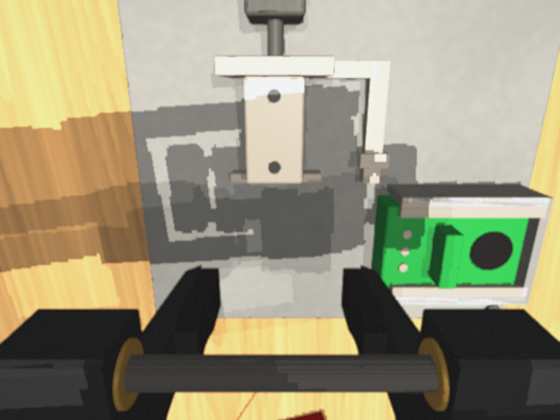

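The view shows the prop flat (top at z 55) between the ridge and the tab (about (275,130)). The bolt at (375,165) is withdrawn, and the beeper's rib is at (447,255). Next I straddle the rib.

Request:
carry_out --commands '[[[0.06,-0.02,0,0,0,0,40],[0.13,-0.04,0,0,0,0,40],[0.19,-0.056,0,0,0,0,40],[0.224,-0.066,0,0,0,0,40],[0.224,-0.066,-0.04,0,0,0,40],[0.224,-0.066,-0.09,0,0,0,40],[0.224,-0.066,-0.135,0,0,0,40],[0.224,-0.066,-0.165,0,0,0,40],[0.224,-0.066,-0.18,0,0,0,40],[0.224,-0.066,-0.188,0,0,0,40],[0.224,-0.066,-0.188,0,0,0,40],[0.224,-0.066,-0.188,0,0,0,40]]]' --newtons 8

```text
clock: 11.45
eef_pos: [0.6373, 0.1099, 0.0468]
eef_rot: [[0.063, 0.998, 0.002], [0.998, -0.063, 0.0], [0.0, 0.002, -1.0]]
force: [0.6, 0.1, -0.1]
grip_width: 0.04
grip_force: 0.0
```

```bash
python3 -c "
from h import *
st()"
```

```text
t 11.45 tcp [637.3 109.9  46.8] cradle [34.3  0.6] yaw -3.63 tilt [0.0017 0.    ] F [ 0.6  0.1 -0.1] w 40.0 gf 0.0 j [-1. 32. 88.  0. 60.  3.]
```

Request:
carry_out --commands '[[[0,0,0,0,0,0,8],[0,0,0,0,0,0,8],[0,0,0,0,0,0,8],[0,0,0,0,0,0,8],[0,0,0,0,0,0,8],[0,0,0,0,0,0,8],[-0.01,0.0006,0,0,0,0,8],[-0.02,0.0013,0,0,0,0,8],[-0.03,0.002,0,0,0,0,8],[-0.04,0.0026,0,0,0,0,8],[-0.05,0.0032,0,0,0,0,8],[-0.06,0.0039,0,0,0,0,8]]]'

```text
clock: 12.65
eef_pos: [0.6064, 0.1118, 0.046]
eef_rot: [[0.063, 0.998, 0.001], [0.998, -0.063, -0.0], [0.0, 0.001, -1.0]]
force: [3.4, 0.1, 2.5]
grip_width: 0.0119
grip_force: 8.0
```

Run:
```python
from h import *
st(); cap('wrist','w7')
meas('w7',tab=(-130,-30,105,150,62,69.5),blocktop=(-115,-55,40,119,50,60),unit=(-60,80,-34,34,38,46))
```

```text
t 12.65 tcp [606.4 111.8  46. ] cradle [3.4 0.5] yaw -3.63 tilt [ 0.0008 -0.    ] F [3.4 0.1 2.5] w 11.9 gf 8.0 j [-1. 29. 93. -0. 59.  3.]
blocktop 16016 [[-98.8, 53.3], [-65.5, 111.8]] [[-83.1, 82.7], [61.3, 36.6], 89.0] z 0.0554
unit 13009 [[-35.6, -11.2], [61.8, 33.0]] [[13.2, 0.6], [65.8, 99.9], 90.0] z 0.0426
```

Request:
carry_out --commands '[[[-0.012,0.0008,0,0,0,0,8],[-0.026,0.0017,0,0,0,0,8],[-0.04,0.0026,0,0,0,0,8],[-0.054,0.0035,0,0,0,0,8],[-0.068,0.0044,0,0,0,0,8],[-0.082,0.0053,0,0,0,0,8],[-0.096,0.0062,0,0,0,0,8],[-0.11,0.0071,0,0,0,0,8],[-0.124,0.008,0,0,0,0,8],[-0.138,0.0089,0,0,0,0,8],[-0.152,0.0098,0,0,0,0,8],[-0.166,0.0107,0,0,0,0,8],[-0.18,0.0116,0,0,0,0,8],[-0.192,0.0124,0,0,0,0,8],[-0.202,0.013,0,0,0,0,8],[-0.208,0.0134,0,0,0,0,8],[-0.208,0.0134,0,0,0,0,8],[-0.208,0.0134,0,0,0,0,8]]]'

```text
clock: 14.5
eef_pos: [0.502, 0.1185, 0.046]
eef_rot: [[0.063, 0.998, -0.001], [0.998, -0.063, 0.0], [-0.0, -0.001, -1.0]]
force: [1.9, -0.3, 8.0]
grip_width: 0.0119
grip_force: 8.0
```

Run:
```python
from h import *
st(); cap('wrist','w8')
meas('w8',blocktop=(-115,-55,46,119,50,60),unit=(-160,20,-34,34,38,46))
```

```text
t 14.5 tcp [502.  118.5  46. ] cradle [-101.3    0.5] yaw -3.62 tilt [-0.0005  0.    ] F [ 1.9 -0.3  8. ] w 11.9 gf 8.0 j [  0.  18. 108.   0.  54.   4.]
blocktop 18186 [[-101.5, 53.6], [-66.7, 111.9]] [[-83.7, 82.6], [60.1, 36.3], 90.0] z 0.0555
unit 16175 [[-140.1, -26.5], [-41.7, 33.2]] [[-60.9, -0.1], [161.2, 67.9], 0.1] z 0.0426
```

Request:
carry_out --commands '[[[0,0,0,0,0,0,20],[0,0,0,0,0,0,30],[0,0,0,0,0,0,34],[0,0,0.01,0,0,0,34],[0,0,0.04,0,0,0,34],[0,0,0.1,0,0,0,34],[0,0,0.18,0,0,0,34],[0,0,0.26,0,0,0,34],[0,0,0.34,0,0,0,34],[-0.06,-0.08,0.4,0,0,0,34],[-0.1,-0.18,0.44,0,0,0,34],[-0.1,-0.28,0.44,0,0,0,34],[-0.1,-0.4,0.44,0,0,0,34],[-0.1,-0.5,0.44,0,0,0,34],[-0.1,-0.5,0.44,0,0,0,34],[-0.1,-0.5,0.44,0,0,0,34]]]'

```text
clock: 16.15
eef_pos: [0.452, -0.1343, 0.2658]
eef_rot: [[0.068, 0.998, -0.0], [0.998, -0.068, -0.0], [-0.0, -0.0, -1.0]]
force: [-0.0, -0.3, 0.3]
grip_width: 0.0339
grip_force: 0.0
```

Run:
```python
from h import *
st(); cap('top','t9')
meas('t9',tab=(-130,-30,105,150,60,75),blocktop=(-115,-55,53,119,50,60),unit=(-160,20,-34,34,38,46),rib=(-160,20,-30,30,56,68))
p=load('t9')['p'][:,:,::-1]; cv2.imwrite('pics/c9.png',cv2.resize(p[110:330,100:500],(800,440),interpolation=cv2.INTER_CUBIC))
```

```text
t 16.15 tcp [ 452.  -134.3  265.8] cradle [-134.8 -255.1] yaw -3.89 tilt [-0.0004 -0.0005] F [-0.  -0.3  0.3] w 33.9 gf 0.0 j [-31.  -5. 105.  -0.  80. -27.]
tab 94 [[-118.2, 114.8], [-54.4, 126.2]] [[-85.1, 117.8], [66.1, 17.6], 1.1] z 0.0682
blocktop 269 [[-103.9, 53.6], [-66.6, 116.5]] [[-84.0, 85.0], [58.0, 63.5], 1.0] z 0.0554
unit 630 [[-142.5, -33.3], [-43.7, 31.1]] [[-61.8, -0.9], [65.8, 163.2], 89.7] z 0.0425
rib 60 [[-109.0, -20.6], [-97.2, 16.6]] [[-103.3, -2.0], [11.7, 37.2], 3.1] z 0.0623
```

View pics/c9.png

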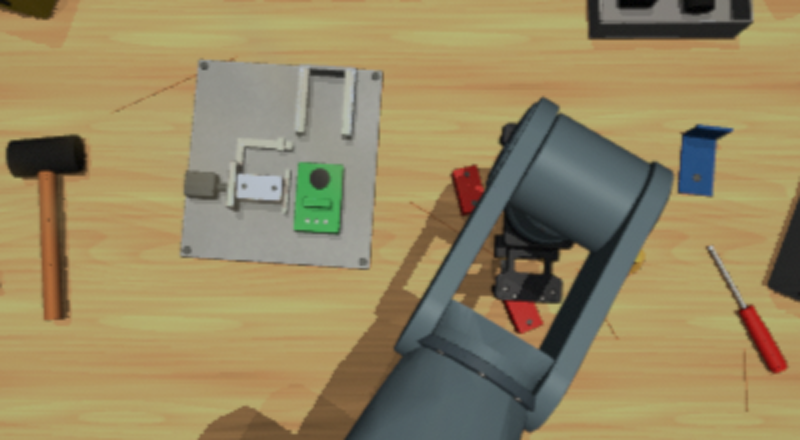

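The crop shows the prop at (259,187) holding the tab off the ridge. The beeper at (318,198) lies flat, with its origin about 92 mm in front of the mouth, clear of the bolt at (285,145). The arm is touching nothing, so I hand it in.

```bash
python3 -c "
from bench import arm
print(arm.job_done())"
```

```text
the job is handed in; nothing more can be done
None
```

The job is handed in: the longer white block lies flat between ridge and tab, propping the latch open about 30 mm, and the beeper unit lies flat on the plate about 92 mm in front of the mouth, clear of the latch, after about 16 s of the 62 s allowed.

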